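# Free the hole punch from its catch and hold it up for inspection

## Task

Take the barrel mallet from its cradle and knock the release pin of the punch holder fully down with it, which draws back the catch, then lay the mallet back in its cradle as it was. Then draw the hole punch up out of the holder, lean it over to about 45 degrees from upright (cutting edge still lower than the handle) and keep it raised with the cutting edge at least 15 cm above the bench; the program finishes while the hand is holding the punch still like that. Keep the hand itself off the pin and the holder, and do not shift the other things on the bench.

Things in the scene. Friction and masses are not known exactly. Their poses are not given: they have to be found in the camera images.
- mallet: Barrel mallet lying level in its cradle, 0.2-0.4 kg: white round head 46 mm dia, 85 mm long; dark handle 24 mm dia, 130 mm long, in line. Origin on the axis at mid-head, starts 60 mm above the bench; x runs from handle to head (head x -42.5 to 42.5, handle to -172.5 mm). Handle points roughly to the robot. Balances near the head's handle end. The barrel's round side strikes.
- cradle: Wooden cradle fixed to the bench, base 200 x 70 x 12 mm; origin under its centre, x along it (as the mallet's), z up. V rest (x 45 to 75 mm, 41 mm wide, up to 43 mm high) under mid-head; handle fork at x = -65 mm: 16 mm thick, slot 31 mm wide, slot floor 47.5 mm high, prongs 10 mm thick, tops 70 mm high. Free room for fingers beside the head.
- mallet_rest (a point): Point of the cradle where the mallet's origin (middle of the head) rests: x = 60 mm, z = 60 mm in the cradle's frame.
- holder: Dark steel bar fixed to the bench, 70 (x) x 200 (y) x 55 mm high; origin under its centre, z up. At y = +65 mm a socket 23 mm square, 50 mm deep, holds the punch; at y = -61 mm the release pin stands on a grey housing (44 x 50 mm, top at z 71 mm). Between them a catch bar (z 63-69 mm) overlaps the punch's collar by 5 mm and locks it in until the pin is down.
- pin_place (a point): Centre of the top of the release pin when it is fully up (fixed to the holder, it does not follow the pin): x = 0, y = -61 mm, z = 91 mm in the holder's frame. The pin has a round steel head 18 mm in diameter.
- pin (a joint): How far the release pin is pushed down, in m: 0 fully up, 0.010 fully down at a hard stop. It is stiff and lightly sprung: it takes about 4 to 6 N and stays where it is driven. The catch draws back as far as the pin goes down.
- punch: Hole punch, 0.15-0.3 kg, 131 mm long, upright in the socket. Origin at the centre of the cutting edge (lower end), z towards the handle: shank 18 mm square to z 45 mm, round collar 40 mm dia at z 45-51 mm, square wooden handle 24 x 24 mm at z 51-131 mm, flats along x and y. Origin starts 10 mm above the bench (collar on the holder's top); x, y as the holder's within 2 degrees.
- punch_edge (a point): Centre of the punch's cutting edge (the same point as the punch's origin).
- mug: Blue mug, bystander, 80 mm wide, 95 mm high, origin under its centre.
- buckle: Brass ring, bystander, 44 mm wide, 6 mm high, lying flat, origin under its centre.
- folder: White bone folder, bystander, a flat bar 140 x 22 x 5 mm lying along its x, origin under its centre.
- jar: Amber jar, bystander, 60 mm wide, 80 mm high, origin under its centre.
- spool: Wooden spool, bystander, 44 mm wide, 50 mm high, standing, origin under its centre.
- weight: Steel block weight, bystander, 60 x 40 x 30 mm, origin under its centre.

How it is judged (in metres and radians):
On the way, in this order (a step that is already met when the one before it is completed fails the run):
1. the release pin is knocked fully down with the mallet (value of joint pin above 0.0085 m and contact force between mallet and holder above 1 N).
2. the mallet lies in its cradle again, let go (horizontal distance between mallet and mallet_rest below 0.02 m and height (world z) of mallet between 0.05 and 0.07 m and angle between mallet's own x axis and vertical between 1.45 and 1.69 rad and contact force between the fingers and mallet below 0.1 N), for 0.2 s.
3. the punch is drawn clear of the holder, held by the fingers (height (world z) of punch_edge above 0.075 m and contact force between the fingers and punch above 1 N and contact force between holder and punch below 0.1 N), for 0.2 s.
At the end, for the whole second after the job is handed in: Punch held still by the fingers, clear of the holder, 33 to 57 degrees off upright, edge down and more than 150 mm above the bench; pin down more than 7 mm; mallet let go in its cradle, within 20 mm of its rest, level within 7 degrees, axis 50 to 70 mm up (all of step 2 and height (world z) of punch_edge above 0.15 m and angle between punch's own z axis and vertical between 0.58 and 1 rad and contact force between the fingers and punch above 1 N and contact force between holder and punch below 0.1 N and linear speed of punch below 0.04 m/s and angular speed of punch below 0.3 rad/s and value of joint pin above 0.007 m); the arm keeps its last pose, push and grip.
It fails at once if the hand or arm pushes the pin or the holder with more than 3 N (contact force between any of the fingers, the arm and holder above 3 N).
It fails at once if a bystander is shifted by more than 40 mm (distance of any of mug, buckle, folder, jar, spool, weight from where it was at the start of the episode above 0.04 m).
It also fails if it takes over 51 s, if anything falls off the work surface, if the arm or the gripper's body presses on something with over 40 N, if the wrist force passes 120 N, or if a joint passes its speed limit or range.

## Robot

A 7-joint arm with a two-finger parallel gripper is mounted at the origin on the work surface. World frame = base frame: x ahead of the robot, y to its left, z up, the work surface at z = 0. Lengths are in mm, angles in rad, forces in N, time in s.
With the tool pointing down it reaches from about 425 to 925 mm from the base axis. Payload 6.8 kg.
Tool frame: the origin (TCP) lies on the centre line of the jaws, within the pads' length; the fingertips stand 8 mm ahead of it and the grasp point (between the pads) lies 11 mm behind it (manip.nose_length is the distance from the TCP to the fingertips, in mm); z points along the fingers, y is the direction in which the jaws open and shut (so a half turn about z gives the same grasp; the last joint's range is limited). The gripper opens to 85 mm and grips with 20 to 120 N. Pads are 22 mm wide; open, the fingers measure 114 mm over their backs; the gripper's body (76 mm by 85 mm) begins 54 mm behind the grasp point. The pads swing forward as they close: fully open they stand 13 mm farther back than shut.
Start: joints at [1.236, 0.477, 0.022, 1.555, -0.011, 1.109, -0.083], TCP at [151.789, -657.729, 239.308] pointing down, gripper open.
Joint ranges: [-2.96, 2.96], [-0.34, 2.1], [-1.41, 1.46], [0.24, 2.44], [-1.37, 4.51], [0.17, 1.92], [-2.96, 2.96]. Speed limits (rad/s): [2.39, 2.39, 3.14, 3.14, 3.14, 3.14, 3.14].

## Interface

Orientations are given as a unit quaternion [w, x, y, z].
In Python, from station import manip gives the robot as it stands.
- The arm moves only by the shell command python3 -m handwheel 'ROWS' [OPENING] [FORCE]. ROWS is JSON, a list that holds one entry, the list of rows, each a list of 6 numbers: the shift along the tool's x, y, z each as a share of 30 mm, from -1 to 1, then the turn, a rotation vector about the tool's x, y, z each as a share of pi rad, from -1 to 1. A call has 1 to 20 rows; each row shifts and turns the pose as measured when the row begins, along the tool's axes as they then stand; what a row does not reach is not made up. A row lasts 1/8 s, in which the tool goes at most 62.5 mm and 10.7 degrees, less where a joint would pass 70% of its speed; a pose out of reach is approached as far as the arm can. A call with a number of a shift or a turn outside -1 to 1 is refused whole. A call with a gripper value outside its range is refused whole. OPENING is the finger opening in mm, from 0 to 85.4, set as the call begins (- or left out, the last holds). The fingers move at their own pace and stop on an object; FORCE is the grip in N (left out, the last holds). Time passes only in rows, so rows that do not move let the fingers close. It gives the time, the measured TCP pose, the force and the opening at its end, in the units of the state.
- manip.get_state(): the state, without advancing time (a new reading comes with each control period).
- manip.capture(name): name is "side" or "top"; returns (picture, depth): 384x512x3 uint8, red, green, blue; 384x512 float32, mm along the optical axis (not along the pixel's ray), 0 where there is no reading.
- manip.calibration(name): a dict with "fx", "fy", "cx", "cy" (pixels), "R" (3x3) and "t" (3): a world point X has camera coordinates R X + t. Camera axes: x right, y down, z forward; pixel columns grow to the right and rows downward; lengths in mm; the calibration is good to about 2 mm. A picture is of the moment at which its call begins. calibration takes no time and is no camera call.
- manip.close_job(): hands the job in, once; it reports no verdict.
Trained networks look in the newest picture that a camera, given by its name, has taken for a name from the list of things; names that differ only in an ending like _2 or _b are one class to them, and where a whole thing is asked for, a point or a joint stands for the part that bears it (a point fixed in the world has none). Each returns a list of dicts, best first, with "confidence" (0 to 1); they miss things now and then, are a little off and sometimes report something else, mostly with a low value. They report only what shows in the picture. A call takes as long as a camera call.
- manip.outline_of(camera, label): "region" (384x512 bool, what is visible of it).
- manip.mark_of(camera, label): "point" ([x, y, z] in mm, in the coordinates of the camera as it stood for that picture, good to about 4 mm: a listed point, or the origin of a listed thing).
The state is a dict: "time_s": time; "qpos": joint angles; "dq": joint speeds; "joint_efforts": joint torques, N m; "tool_pos": TCP position; "eef_rot": TCP orientation; "wrist_force": force on the tool from outside, world axes, zero at the start; "moment": the same for the moment, N m; "width": finger opening in mm.
Only numpy, scipy, OpenCV 4.12 (cv2) and the standard library are available. Lean on these libraries where they do the work, as an engineer would, in place of code of your own. Each camera call takes 0.05 s, during which the arm holds its last target.

## Working session

There is one attempt and no reset: what is moved stays moved. The work goes in short steps, Python scripts to look and compute and a shell command to move; the robot and the scene stay as the last step left them, time stands still between calls to the robot, and variables do not carry over. Pictures are saved under pics/ and viewed, and the job is handed in when it is done.

```bash
ls; mkdir -p pics; python3 - <<'E'
from station import manip
import cv2, numpy as np
print(manip.get_state())
for n in ["side","top"]:
    p,d=manip.capture(n)
    cv2.imwrite(f"pics/{n}0.png",p[:,:,::-1]); np.save(f"{n}d0.npy",d)
    c=manip.calibration(n); print(n,c)
    R=np.array(c["R"]);t=np.array(c["t"])
    for l in ["mallet","cradle","mallet_rest","holder","pin_place","punch","punch_edge","mug","buckle","folder","jar","spool","weight"]:
        try:
            r=manip.mark_of(n,l)
            print(l,[(np.round(R.T@(np.array(q["point"])-t),1).tolist(),round(q["confidence"],2)) for q in r[:2]])
        except Exception as e: print(l,e)
print(manip.get_state()["time_s"])
E
```

```text
pics
{'time_s': 0.0, 'qpos': array([ 1.23590418,  0.47779747,  0.02234997,  1.5564457 , -0.01149902,
        1.10931679, -0.08307216]), 'dq': array([ 0.00168327, -0.00079533,  0.00071164, -0.00170076,  0.00123081,
        0.0006102 ,  0.00090566]), 'joint_efforts': array([-5.88177736e-04, -5.96454656e+01,  1.60799492e+00, -2.81204689e+01,
        1.25565694e-02,  9.27569607e-03, -7.05232225e-06]), 'tool_pos': array([ 151.62516129, -657.15438989,  238.33011046]), 'eef_rot': array([-9.02780544e-04,  9.93574821e-01,  1.13173450e-01, -1.74453593e-04]), 'wrist_force': array([-0.35162578, -0.18228728, -0.61143192]), 'moment': array([ 0.02276291,  0.01032678, -0.04059763]), 'width': 85.44456130589755}
side {'fx': 398.8053850984298, 'fy': 398.8053850984298, 'cx': 261.2125498829529, 'cy': 194.81800821621042, 'R': array([[-0.98376809, -0.17927178, -0.00787258],
       [-0.114346  ,  0.66008619, -0.742436  ],
       [ 0.1382944 , -0.72948464, -0.66987074]]), 't': array([ 633.09649191,  146.43846602, 1287.5287095 ])}
mallet [([637.9, 169.2, 58.1], 0.93)]
cradle [([577.1, 164.7, -1.0], 0.91)]
mal
[... 801 characters left out ...]
, 1384.46260155])}
mallet [([638.6, 162.7, 59.6], 0.64)]
cradle [([580.8, 165.0, -1.8], 0.63)]
mallet_rest [([637.4, 162.5, 58.2], 0.94), ([580.8, 165.7, -0.3], 0.54)]
holder [([539.8, -158.8, -0.8], 0.82)]
pin_place [([560.7, -211.4, 93.5], 0.63)]
punch [([520.4, -92.2, 13.7], 0.44)]
punch_edge [([533.1, -479.2, -3.0], 0.42), ([542.1, -156.5, 3.9], 0.18)]
mug [([782.5, 72.5, 0.8], 0.8)]
buckle [([560.7, -213.8, 91.8], 0.68), ([685.9, -10.4, 2.3], 0.41)]
folder [([482.5, 439.0, -1.2], 0.72), ([498.2, -5.3, -0.9], 0.56)]
jar [([804.1, -93.6, -0.7], 0.76), ([533.2, -478.5, 0.8], 0.21)]
spool [([479.0, 440.1, -3.2], 0.63)]
weight [([520.9, -90.9, 11.5], 0.74), ([532.4, -481.2, -2.8], 0.52)]
1.4
```

View pics/side0.png

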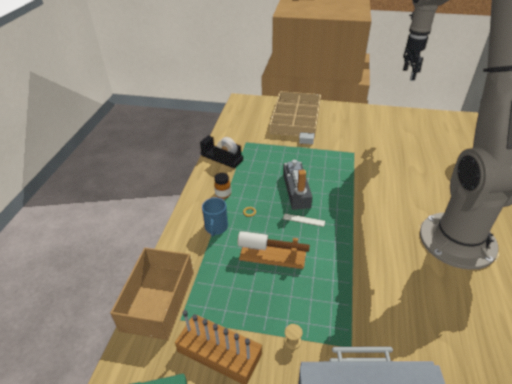

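View pics/top0.png

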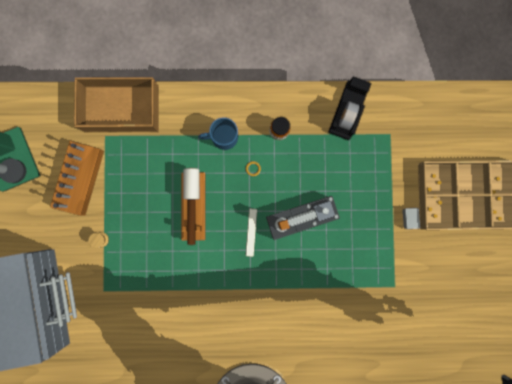

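Side: mallet head at about (253,240) with its handle to (307,246); holder at (297,185) with the punch at (301,178). Top: mallet head (192,184), handle to (191,242); punch (284,225), pin (325,209), folder (252,232). Next, refine the poses with depth.

```bash
cat > h.py <<'E'
from station import manip
import numpy as np, cv2
from scipy.spatial.transform import Rotation as Ro
def cap(n,tag=None):
    p,d=manip.capture(n)
    if tag: cv2.imwrite(f"pics/{n}{tag}.png",p[:,:,::-1])
    return p,d
def world(n,d):
    c=manip.calibration(n);R=np.array(c["R"]);t=np.array(c["t"])
    v,u=np.mgrid[:d.shape[0],:d.shape[1]]
    P=np.stack([(u-c["cx"])/c["fx"]*d,(v-c["cy"])/c["fy"]*d,d],-1)
    W=(P-t)@R; W[d<=0]=np.nan
    return W
def st():
    s=manip.get_state(); q=s["eef_rot"]; R=Ro.from_quat([q[1],q[2],q[3],q[0]]).as_matrix()
    return s,R
E
python3 - <<'E'
from h import *
for n in ["top","side"]:
    p,d=cap(n); W=world(n,d)
    for l in ["mallet","holder","punch","cradle"]:
        r=manip.outline_of(n,l)
        if not r: print(n,l,"none");continue
        m=r[0]["region"]; P=W[m]; col=p[m]; ok=~np.isnan(P[:,0]); P=P[ok];col=col[ok].astype(int)
        print(n,l,round(r[0]["confidence"],2),m.sum(),"z pct",np.nanpercentile(P[:,2],[2,25,50,75,98]).round(0))
        if l=="mallet":
            for nm,s in [("head",col.min(1)>120),("handle",(col.max(1)<110))]:
                Q=P[s]; 
                if len(Q)<10: continue
                print(nm,len(Q),"mean",Q.mean(0).round(1),"min",np.percentile(Q,3,0).round(1),"max",np.percentile(Q,97,0).round(1))
            Q=P[(P[:,2]>58)]; c=np.cov(Q[:,:2].T);w,v=np.linalg.eigh(c); a=v[:,1]; print("axis yaw",np.degrees(np.arctan2(a[1],a[0])))
        if l=="cradle":
            print("ext",np.percentile(P,[2,98],0).round(1)); print("rect",cv2.minAreaRect(P[:,:2].astype(np.float32)))
        if l=="holder":
            print("rect",cv2.minAreaRect(P[:,:2].astype(np.float32)))
            Q=P[P[:,2]>79]; Q2=P[(P[:,2]>110)]; print("pin? ",Q.mean(0), np.median(Q2,0) if len(Q2) else None)
        if l=="punch":
            Q=P[P[:,2]>125]; print(len(Q),Q.mean(0),cv2.minAreaRect(Q[:,:2].astype(np.float32)) if len(Q) else 0)
    # generic clusters by height near holder
    box=(W[...,0]>450)&(W[...,0]<640)&(W[...,1]>-290)&(W[...,1]<-40)
    for lo,hi in [(45,60),(78,100),(125,150)]:
        m=box&(W[...,2]>lo)&(W[...,2]<hi); Q=W[m]
        print(n,"slab",lo,hi,len(Q),Q.mean(0).round(1) if len(Q) else 0, cv2.minAreaRect(Q[:,:2].astype(np.float32)) if len(Q)>3 else 0)
    c=p[170:270,150:350] if n=="top" else p[150:280,220:340]
    cv2.imwrite(f"pics/{n}zoom.png",cv2.resize(c,None,fx=4,fy=4,interpolation=cv2.INTER_CUBIC)[:,:,::-1])
E
```

```text
top mallet 0.81 911 z pct [58. 68. 73. 79. 86.]
head 424 mean [637.2 162.   78.7] min [599.3 144.9  66. ] max [676.4 180.9  86.3]
handle 375 mean [531.3 166.5  68.5] min [470.7 155.3  59.6] max [591.4 177.5  74.7]
axis yaw 179.6763643206871
top holder 0.67 114 z pct [ 58.  84. 138. 141. 145.]
rect ((518.1534423828125, -88.65611267089844), (27.363197326660156, 28.628746032714844), 89.28765106201172)
pin?  [518.82655858 -88.69474821 133.79869674] [519.08996926 -88.74149608 139.67521916]
top punch 0.58 161 z pct [ 54.  61. 135. 140. 145.]
82 [519.26101545 -91.15867977 140.31564434] ((519.0629272460938, -91.3134765625), (23.913209915161133, 23.427141189575195), 19.20452117919922)
top cradle 0.65 770 z pct [ 3. 10. 12. 15. 71.]
ext [[478.9 131.1   2.9]
 [664.2 198.1  71.2]]
rect ((574.6041259765625, 168.02584838867188), (75.15827178955078, 197.86972045898438), 89.8321533203125)
top slab 45 60 1012 [ 536.  -143.9   54.9] ((538.3759765625, -153.62200927734375), (70.0774154663086, 199.81607055664062), 17.303163528442383)
top slab 78 100 41 [ 550.7 -189.3   89.6] ((539.2492065429688, -149.222
[... 737 characters left out ...]
le 0.76 995 z pct [ 6. 12. 14. 16. 67.]
ext [[481.6 146.1   6.5]
 [669.9 202.7  66.6]]
rect ((577.8450317382812, 172.5177459716797), (201.83924865722656, 64.61164093017578), 1.151229739189148)
side slab 45 60 372 [ 537.7 -116.8   55.6] ((539.1802978515625, -148.98721313476562), (70.36591339111328, 203.02883911132812), 17.379772186279297)
side slab 78 100 58 [ 532.2 -122.6   89.1] ((537.9693603515625, -145.14501953125), (26.169729232788086, 148.5495147705078), 18.392383575439453)
side slab 125 150 63 [520.3 -85.5 137.8] ((518.7689819335938, -86.91093444824219), (25.419748306274414, 25.576814651489258), 21.554855346679688)<stdin>:21: RuntimeWarning: Mean of empty slice.
  ret = um.true_divide(
```

View pics/topzoom.png

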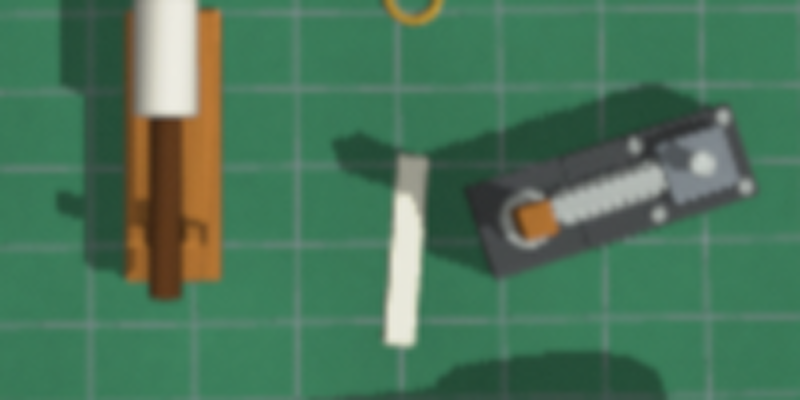

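View pics/sidezoom.png

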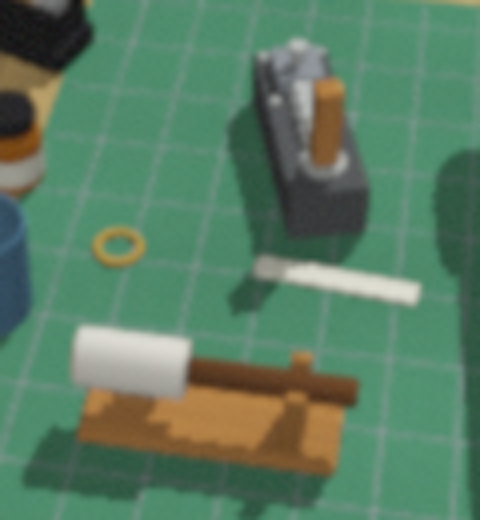

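```bash
python3 - <<'E'
from h import *
from scipy.optimize import least_squares
for n in ["top","side"]:
    p,d=cap(n); W=world(n,d)
    m=(W[...,0]>455)&(W[...,0]<700)&(W[...,1]>125)&(W[...,1]<210)&(W[...,2]>50)
    P=W[m];C=p[m].astype(int)
    br=C.min(1)>110; dk=(C.max(1)<105)
    H=P[br&(P[:,0]>603)&(P[:,0]<672)];D=P[dk&((P[:,0]>535)|(P[:,0]<500))&(P[:,0]>475)&(P[:,0]<590)]
    def f(s):
        y0,ty,z0,tz=s
        r=[]
        for Q,R in((H,23),(D,12)):
            y=y0+ty*(Q[:,0]-600);z=z0+tz*(Q[:,0]-600)
            r.append(np.hypot(Q[:,1]-y,Q[:,2]-z)-R)
        return np.concatenate(r)
    s=least_squares(f,[166,0,60,0],loss="soft_l1",f_scale=1.5).x
    print(n,len(H),len(D),"y@600",s[0],"yaw",np.degrees(s[1]),"z",s[2],"pitch",np.degrees(s[3]),"resid",np.abs(f(s)).mean())
    A=P[br];print("head x",np.percentile(A[:,0],[1,99]),"dark x",np.percentile(P[dk][:,0],[1,99]))
    # pin head
    m=(W[...,0]>530)&(W[...,0]<590)&(W[...,1]>-235)&(W[...,1]<-185)&(W[...,2]>80)
    Q=W[m];print("pin",len(Q),Q.mean(0),cv2.minEnclosingCircle(Q[:,:2].astype(np.float32)))
s,R=st();print(s["time_s"])
E
```

```text
top 380 232 y@600 165.93598801122386 yaw 0.1696612501644404 z 59.858859123200276 pitch 0.06364611124555865 resid 1.6509272837193911
head x [596.53620009 678.48868058] dark x [467.62183186 591.66051772]
pin 33 [ 557.43709248 -211.31967658   89.8434991 ] ((558.245849609375, -211.47732543945312), 9.596471786499023)
side 348 152 y@600 166.35385467573516 yaw 0.002274031032061068 z 61.61749294375987 pitch -0.046350366176992064 resid 1.4765983808633187
head x [596.57679483 680.47594877] dark x [469.87681957 593.15145613]
pin 19 [ 558.37608914 -207.53628114   89.67081502] ((557.0922241210938, -209.49057006835938), 9.500462532043457)
2.0
```

```bash
python3 -m handwheel '[[[1,0,0,0,0,0.036],[1,0,0,0,0,0.036],[1,-1,0,0,0,0],[1,-1,0,0,0,0],[1,-1,0,0,0,0],[1,-1,0,0,0,0],[1,-1,0,0,0,0],[1,-1,0,0,0,0]]]' 85 60; python3 -c "
from h import *
s,R=st();print(s['qpos'].round(3),R.round(3))"
```

```text
time_s: 3.0
tool_pos: [395.6, -467.6, 239.0]
eef_rot: [0.001, 1.0, -0.008, -0.001]
wrist_force: [0.0, -0.1, 0.4]
width: 84.8
[ 0.776  0.374 -0.014  1.713  0.009  1.053 -0.828] [[ 1.    -0.016 -0.001]
 [-0.016 -1.    -0.003]
 [-0.001  0.003 -1.   ]]
```

```bash
python3 -m handwheel '[[[0.31,-1,0,0,0,0],[0.31,-1,0,0,0,0],[0.31,-1,0,0,0,0],[0.31,-1,0,0,0,0],[0.31,-1,0,0,0,0],[0.31,-1,0,0,0,0],[0.31,-1,0,0,0,0],[0.31,-1,0,0,0,0],[0.31,-1,0,0,0,0],[0.31,-1,0,0,0,0],[0.31,-1,0,0,0,0],[0.31,-1,0,0,0,0],[0.31,-1,0,0,0,0],[0.31,-1,0,0,0,0],[0.31,-1,0,0,0,0],[0.31,-1,0,0,0,0],[0.31,-1,0,0,0,0],[0.31,-1,0,0,0,0],[0.31,-1,0,0,0,0]]]'; python3 -c "
from h import *
s,R=st();print(s['qpos'].round(3),R.round(3))"
```

```text
time_s: 5.38
tool_pos: [588.6, 119.3, 240.4]
eef_rot: [0.003, 1.0, -0.007, 0.004]
wrist_force: [0.7, -0.3, -0.5]
width: 85.1
[-0.07   0.37  -0.306  1.727  0.134  1.06  -2.007] [[ 1.    -0.015  0.007]
 [-0.014 -1.    -0.006]
 [ 0.007  0.005 -1.   ]]
```

```bash
python3 -m handwheel '[[[-0.11,-0.78,0.5,0,0,-0.004],[-0.11,-0.78,1,0,0,0],[0,0,1,0,0,0],[0,0,0.7,0,0,0],[0,0,0,0,0,0]]]'; python3 - <<'E'
from h import *
s,R=st();print(s['tool_pos'],R.round(3))
p,d=cap("top","1");cap("side","1")
cv2.imwrite("pics/t1z.png",cv2.resize(p[120:270,120:300],None,fx=4,fy=4)[:,:,::-1])
E
```

```text
time_s: 6.0
tool_pos: [584.1, 171.7, 142.7]
eef_rot: [0.001, 1.0, 0.002, 0.005]
wrist_force: [0.4, -0.1, 0.1]
width: 84.7
[584.13586332 171.65295148 142.70045742] [[ 1.     0.003  0.01 ]
 [ 0.003 -1.    -0.003]
 [ 0.01   0.003 -1.   ]]
```

```bash
python3 -m handwheel '[[[-0.1,0.19,0,0,-0.003,0],[0,0,0.6,0,0,0],[0,0,0.8,0,0,0],[0,0,0.8,0,0,0],[0,0,0.4,0,0,0],[0,0,0,0,0,0],[0,0,0,0,0,0]]]'; python3 - <<'E'
from h import *
s,R=st();print(s['tool_pos'],R.round(3))
p,d=cap("top","2");p,d=cap("side")
cv2.imwrite("pics/s2z.png",cv2.resize(p[170:300,200:350],None,fx=4,fy=4)[:,:,::-1])
E
```

```text
time_s: 6.98
tool_pos: [585.4, 165.0, 66.1]
eef_rot: [0.0, 1.0, -0.0, 0.005]
wrist_force: [-0.2, 0.2, 0.3]
width: 85.1
[585.41656993 164.98899205  66.06740131] [[ 1.   -0.    0.01]
 [-0.   -1.   -0.  ]
 [ 0.01  0.   -1.  ]]
```

View pics/s2z.png

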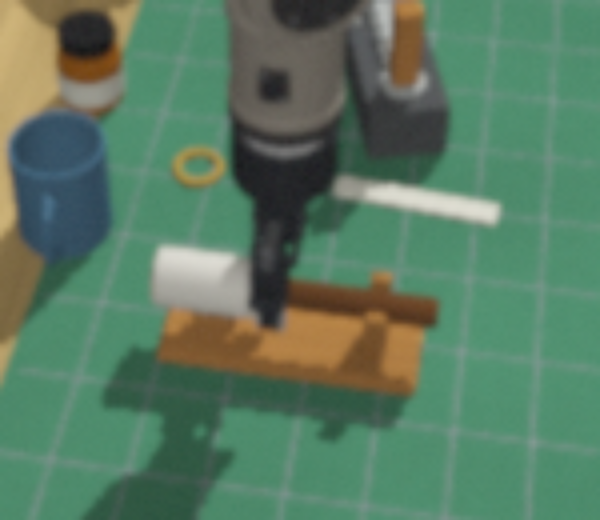

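The fingers straddle the handle right behind the head, at about (268,290) in the zoomed picture. I'll go down 17 mm, back 4 mm and close.

```bash
python3 -m handwheel '[[[-0.16,-0.03,0.4,0,-0.002,0],[0,0,0.2,0,0,0],[0,0,0,0,0,0]]]'; python3 -m handwheel '[[[0,0,0,0,0,0],[0,0,0,0,0,0],[0,0,0,0,0,0],[0,0,0,0,0,0],[0,0,0,0,0,0],[0,0,0,0,0,0],[0,0,0,0,0,0],[0,0,0,0,0,0]]]' 10 110; python3 - <<'E'
from h import *
s,R=st();print(s['tool_pos'],R.round(3),s["wrist_force"],s["moment"],s["width"])
E
```

```text
time_s: 7.45
tool_pos: [581.0, 166.1, 47.9]
eef_rot: [-0.0, 1.0, -0.0, 0.002]
wrist_force: [-0.1, -0.0, 1.1]
width: 85.3
time_s: 8.45
tool_pos: [581.4, 166.4, 48.6]
eef_rot: [-0.0, 1.0, 0.0, 0.003]
wrist_force: [-0.9, -0.8, 0.6]
width: 20.9
[581.40919695 166.40972116  48.6152683 ] [[ 1.     0.     0.006]
 [ 0.    -1.     0.001]
 [ 0.006 -0.001 -1.   ]] [-0.91199953 -0.77188212  0.64493181] [-0.04513974  0.03409603  0.07158635] 20.930123323457433
```

```bash
python3 -m handwheel '[[[0,0,-0.3,0,0,0],[0,0,-0.3,0,0,0],[0,0,0,0,0,0]]]'; python3 - <<'E'
from h import *
s,R=st();print(s['tool_pos'],s["wrist_force"],s["moment"],s["width"])
p,d=cap("side")
cv2.imwrite("pics/s3z.png",cv2.resize(p[170:300,200:350],None,fx=4,fy=4)[:,:,::-1])
E
```

```text
time_s: 8.82
tool_pos: [580.5, 166.0, 67.2]
eef_rot: [-0.0, 1.0, -0.0, 0.002]
wrist_force: [-0.7, 0.6, -2.8]
width: 21.6
[580.5177703  165.98391252  67.17710984] [-0.71878432  0.59091144 -2.80952647] [ 0.02925566  0.16306338 -0.0623286 ] 21.611391191434624
```

View pics/s3z.png

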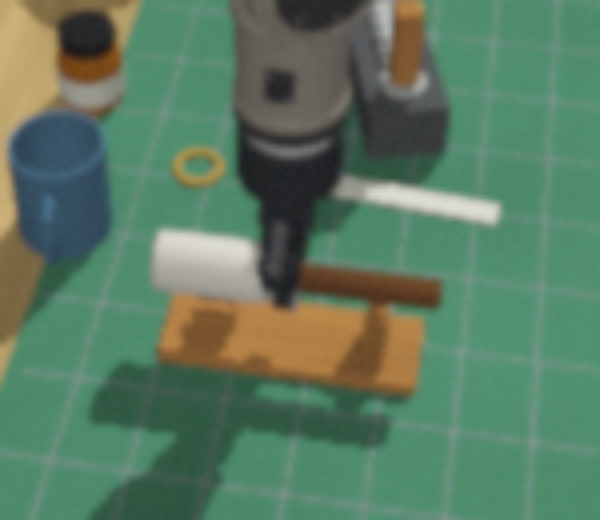

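Mallet lifted level, head at about (210,265) and handle end at (438,292) in the zoom. Raise it and carry it over.

```bash
python3 -m handwheel '[[[0,0,-0.6,0,0,0],[0,0,-1,0,0,0],[0,0,-1,0,0,0],[0,0,-1,0,0,0],[0,0,-1,0,0,0],[0,0,-0.4,0,0,0],[-0.1,0.5,0,0,0,0],[-0.2,0.9,0,0,0,0],[-0.2,0.9,0,0,0,0],[-0.2,0.9,0,0,0,0],[-0.2,0.9,0,0,0,0],[-0.2,0.9,0,0,0,0],[-0.2,0.9,0,0,0,0],[-0.2,0.9,0,0,0,0],[-0.2,0.9,0,0,0,0],[-0.2,0.9,0,0,0,0],[-0.2,0.9,0,0,0,0],[-0.2,0.9,0,0,0,0],[-0.2,0.7,0,0,0,0],[0,0.2,0,0,0,0]]]' ; python3 - <<'E'
from h import *
s,R=st();print(s['tool_pos'],R.round(3),s["wrist_force"],s["moment"],s["width"],s["qpos"].round(2))
E
```

```text
time_s: 11.38
tool_pos: [480.5, -198.8, 208.9]
eef_rot: [0.002, 1.0, -0.005, -0.016]
wrist_force: [-0.6, -0.5, -2.4]
width: 21.1
[ 480.52246528 -198.80480146  208.86759786] [[ 0.999 -0.01  -0.032]
 [-0.011 -1.    -0.004]
 [-0.032  0.004 -0.999]] [-0.62493245 -0.45145109 -2.42671059] [0.00677407 0.00702497 0.03386864] 21.12286865209203 [ 0.41  0.28 -0.17  1.93  0.07  0.97 -1.38]
```

```bash
python3 -m handwheel '[[[0.5,0.2,0,0,0.01,-0.003],[0.45,0.19,0,0,0,0],[0,0,0.7,0,0,0],[0,0,0.7,0,0,0],[0,0,0.1,0,0,0],[0,0,0,0,0,0]]]' ; python3 - <<'E'
from h import *
s,R=st();print(s['tool_pos'],R.round(3),s["wrist_force"],s["moment"],s["width"],s["qpos"].round(2))
p,d=cap("top");cv2.imwrite("pics/t4z.png",cv2.resize(p[150:270,250:400],None,fx=4,fy=4)[:,:,::-1])
W=world("top",d)
p,d=cap("side");cv2.imwrite("pics/s4z.png",cv2.resize(p[100:230,220:370],None,fx=4,fy=4)[:,:,::-1])
E
```

```text
time_s: 12.12
tool_pos: [516.0, -208.5, 161.9]
eef_rot: [0.001, 1.0, 0.003, 0.002]
wrist_force: [-1.1, 0.3, -3.5]
width: 20.9
[ 515.99025614 -208.54034567  161.93873917] [[ 1.     0.005  0.005]
 [ 0.005 -1.    -0.002]
 [ 0.005  0.002 -1.   ]] [-1.09231889  0.26538715 -3.54671677] [ 0.00929478  0.11704364 -0.04445233] 20.900929112251944 [ 0.41  0.38 -0.17  1.91  0.09  0.86 -1.37]
```

View pics/s4z.png

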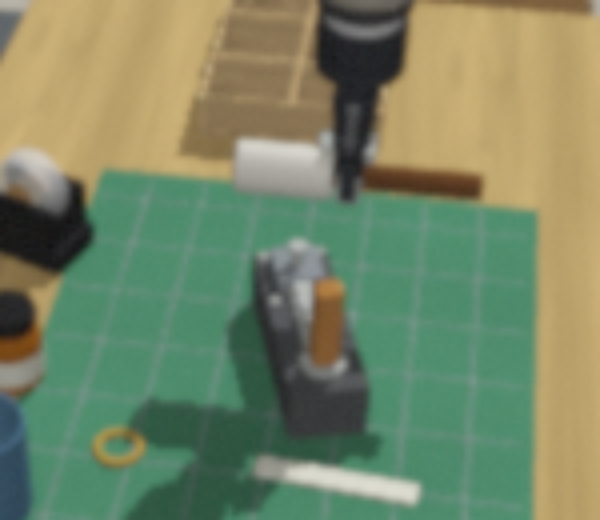

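View pics/t4z.png

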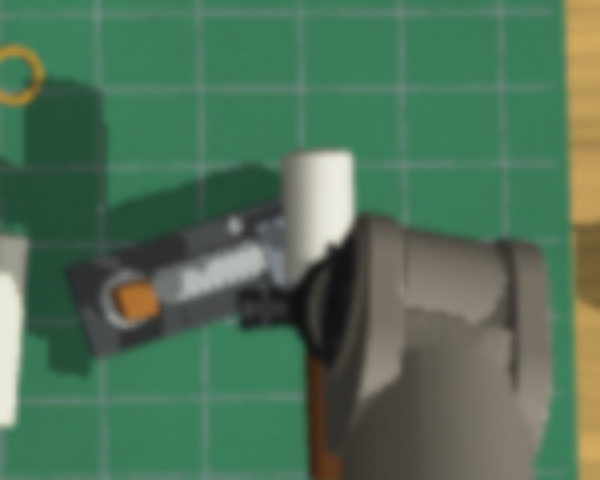

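```bash
python3 -m handwheel '[[[-0.13,0.07,0.5,0,-0.001,0.001],[0,0,0.7,0,0,0],[0,0,0.3,0,0,0],[0,0,0,0,0,0]]]' ; python3 - <<'E'
from h import *
s,R=st();print(s['tool_pos'],R.round(3),s["wrist_force"],s["moment"],s["width"])
p,d=cap("side");cv2.imwrite("pics/s5z.png",cv2.resize(p[100:230,220:370],None,fx=4,fy=4)[:,:,::-1])
E
```

```text
time_s: 12.72
tool_pos: [512.2, -211.9, 116.2]
eef_rot: [0.002, 1.0, 0.0, 0.002]
wrist_force: [-0.6, 0.2, -3.5]
width: 21.2
[ 512.20392721 -211.88377025  116.24573688] [[ 1.     0.001  0.004]
 [ 0.001 -1.    -0.004]
 [ 0.004  0.004 -1.   ]] [-0.58716765  0.19681669 -3.52250247] [ 0.02794919  0.10428252 -0.04365945] 21.219022360594412
```

View pics/s5z.png

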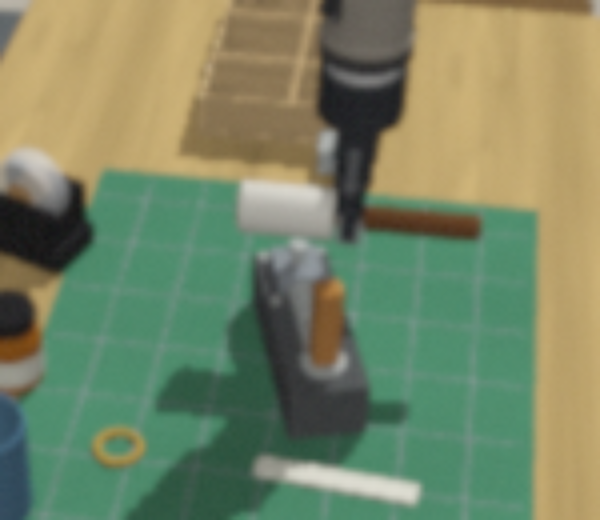

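The barrel (285,208) hangs just above the pin head (302,245). Now down onto the pin.

```bash
python3 -m handwheel '[[[0,0.0,0.3,0,0,0],[0,0,0.2,0,0,0],[0,0,0.2,0,0,0],[0,0,0.2,0,0,0]]]' ; python3 - <<'E'
from h import *
s,R=st();print(s['tool_pos'],R.round(3),s["wrist_force"],s["moment"],s["width"])
E
```

```text
time_s: 13.28
tool_pos: [513.1, -212.6, 90.5]
eef_rot: [0.003, 1.0, 0.0, 0.003]
wrist_force: [-14.4, 3.2, 26.6]
width: 21.4
[ 513.11517441 -212.59872666   90.48643441] [[ 1.     0.001  0.006]
 [ 0.001 -1.    -0.005]
 [ 0.006  0.005 -1.   ]] [-14.44411686   3.19635105  26.58223313] [0.69009586 2.02841091 0.11771399] 21.447102326051457
```

```bash
python3 -m handwheel '[[[0,0,0,0,0,0],[0,0,-0.3,0,0,0],[0,0,-0.6,0,0,0],[0,0,-1,0,0,0],[0,0,-1,0,0,0],[0,0,-1,0,0,0],[0,0,0,0,0,0]]]' ; python3 - <<'E'
from h import *
s,R=st();print(s['tool_pos'],R.round(3),s["wrist_force"],s["moment"],s["width"])
p,d=cap("side");cv2.imwrite("pics/s6z.png",cv2.resize(p[100:230,220:370],None,fx=4,fy=4)[:,:,::-1])
W=world("side",d)
m=(W[...,0]>530)&(W[...,0]<590)&(W[...,1]>-225)&(W[...,1]<-185)&(W[...,2]>60)&(W[...,2]<110)
print(np.sort(W[m][:,2])[-25:].round(0))
E
```

```text
time_s: 14.15
tool_pos: [513.3, -212.1, 215.2]
eef_rot: [0.003, 1.0, 0.0, 0.005]
wrist_force: [0.5, 0.4, -3.1]
width: 21.3
[ 513.31117094 -212.08095898  215.18080495] [[ 1.     0.001  0.009]
 [ 0.001 -1.    -0.006]
 [ 0.009  0.006 -1.   ]] [ 0.50798103  0.44939167 -3.07625733] [-0.00926604  0.11374603  0.03448531] 21.282723300165493
[75. 76. 76. 76. 76. 76. 77. 77. 77. 78. 79. 79. 81. 81. 81. 81. 81. 82.
 82. 83. 83. 83. 84. 84. 85.]
```

View pics/s6z.png

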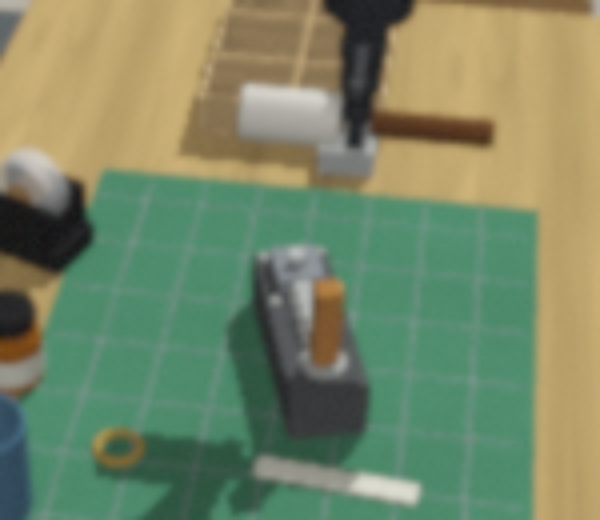

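The pin head (298,252) sits clearly lower, and the catch bar seems to have drawn back. Carry the mallet back, then check the pin and the mallet's attitude.

```bash
python3 -m handwheel '[[[0.1,-0.5,0,0,-0.002,0],[0.2,-0.9,0,0,0,0],[0.2,-0.9,0,0,0,0],[0.2,-0.9,0,0,0,0],[0.2,-0.9,0,0,0,0],[0.2,-0.9,0,0,0,0],[0.2,-0.9,0,0,0,0],[0.2,-0.9,0,0,0,0],[0.2,-0.9,0,0,0,0],[0.2,-0.9,0,0,0,0],[0.2,-0.9,0,0,0,0],[0.2,-0.9,0,0,0,0],[0.1,-0.5,0,0,0,0],[0,0,0,0,0,0]]]' ; python3 - <<'E'
from h import *
from scipy.optimize import least_squares
s,R=st();print(s['tool_pos'],R.round(3),s["wrist_force"],s["moment"],s["width"])
T=s['tool_pos']
for n in ["top","side"]:
    p,d=cap(n,"7");W=world(n,d)
    m=(W[...,0]>530)&(W[...,0]<590)&(W[...,1]>-235)&(W[...,1]<-180)&(W[...,2]>60)&(W[...,2]<110)
    z=np.sort(W[m][:,2]);print(n,"pin z",z[-25:].round(0))
    L=W-T
    m=(L[...,0]>-140)&(L[...,0]<120)&(np.abs(L[...,1])<45)&(np.abs(L[...,2]-11)<40)
    P=L[m];C=p[m].astype(int)
    H=P[(C.min(1)>110)&(P[:,0]>22)&(P[:,0]<90)];D=P[(C.max(1)<105)&(P[:,0]<-20)&(C[:,0]>C[:,2]+8)]
    def f(s):
        return np.concatenate([np.hypot(Q[:,1]-s[0]-s[1]*Q[:,0],Q[:,2]-s[2]-s[3]*Q[:,0])-r for Q,r in((H,23),(D,12))])
    s=least_squares(f,[0,0,11,0],loss="soft_l1",f_scale=1.5).x
    print(n,len(H),len(D),"y,z rel TCP",s[[0,2]].round(1),"yaw,pitch deg",np.degrees(s[[1,3]]).round(2),np.abs(f(s)).mean())
    print("headx",np.percentile(P[C.min(1)>110][:,0],[2,98]) if len(H) else 0, "D x",np.percentile(D[:,0],[2,98]) if len(D) else 0)
E
```

```text
time_s: 15.95
tool_pos: [571.7, 142.9, 192.5]
eef_rot: [-0.0, 1.0, 0.007, -0.018]
wrist_force: [-0.9, -0.6, -2.5]
width: 21.2
[571.72201673 142.88966627 192.46316973] [[ 0.999  0.014 -0.037]
 [ 0.014 -1.     0.   ]
 [-0.037 -0.001 -0.999]] [-0.91662183 -0.6485457  -2.53004764] [-0.0249965   0.0540056   0.01034411] 21.194811744926287
top pin z [79. 79. 79. 79. 79. 80. 80. 80. 81. 81. 81. 81. 82. 82. 82. 82. 82. 82.
 82. 83. 83. 83. 83. 84. 85.]
top 79 0 y,z rel TCP [ 1.6 15.1] yaw,pitch deg [-0.38 -5.33] 0.9528950612336572
headx [ 57.17400961 100.12410118] D x 0
side pin z [76. 76. 76. 76. 76. 77. 77. 77. 78. 78. 79. 80. 80. 82. 83. 83. 83. 83.
 84. 84. 84. 85. 85. 85. 86.]
side 371 250 y,z rel TCP [-1.5 12.5] yaw,pitch deg [ 0.86 -2.56] 1.3185570879320052
headx [18.20758545 98.21902745] D x [-110.28818797  -22.10580706]
```

View pics/side7.png

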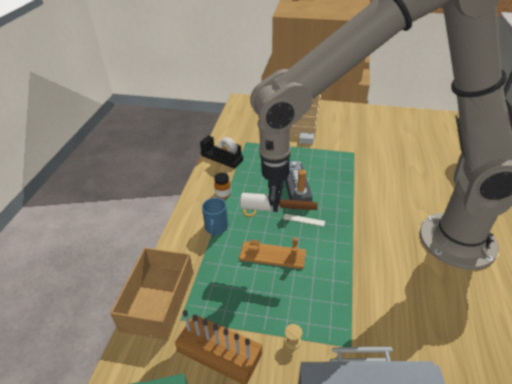

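Pin top now reads about 81–82 mm from both cameras (fully down); the mallet has kept its attitude in the grip. Align over the cradle.

```bash
python3 -m handwheel '[[[0.2,-0.4,0,0,0.012,0.004],[0.1,-0.38,0,0,0,0],[0,0,0.8,0,0,0],[0,0,0.8,0,0,0],[0,0,0.8,0,0,0],[0,0,0.4,0,0,0],[0,0,0,0,0,0]]]' ; python3 - <<'E'
from h import *
s,R=st();print(s['tool_pos'],R.round(3),s["wrist_force"])
E
```

```text
time_s: 16.92
tool_pos: [583.4, 156.9, 107.1]
eef_rot: [0.003, 1.0, -0.006, 0.001]
wrist_force: [-0.3, -0.3, -2.5]
width: 21.4
[583.40820027 156.90204743 107.11758585] [[ 1.    -0.012  0.001]
 [-0.012 -1.    -0.005]
 [ 0.001  0.005 -1.   ]] [-0.34462981 -0.25352442 -2.50731478]
```

```bash
python3 -m handwheel '[[[-0.07,-0.3,0,0,0,-0.004],[0,0,0.4,0,0,0],[0,0,0.2,0,0,0],[0,0,0,0,0,0]]]' ; python3 - <<'E'
from h import *
s,R=st();print(s['tool_pos'],R.round(3),s["wrist_force"])
E
```

```text
time_s: 17.42
tool_pos: [582.8, 167.2, 90.2]
eef_rot: [0.002, 1.0, 0.001, 0.002]
wrist_force: [-0.3, 0.0, -3.5]
width: 21.1
[582.76992417 167.20228912  90.18482194] [[ 1.     0.002  0.005]
 [ 0.002 -1.    -0.004]
 [ 0.005  0.004 -1.   ]] [-0.34373651  0.01117425 -3.51712144]
```

```bash
python3 -m handwheel '[[[-0.06,0.03,0.4,0,-0.001,0],[0,0,0.4,0,0,0],[0,0,0.3,0,0,0],[0,0,0,0,0,0]]]' ; python3 - <<'E'
from h import *
s,R=st();print(s['tool_pos'],R.round(3),s["wrist_force"],s["moment"])
p,d=cap("side");cv2.imwrite("pics/s8z.png",cv2.resize(p[170:300,200:350],None,fx=4,fy=4)[:,:,::-1])
E
```

```text
time_s: 17.92
tool_pos: [580.7, 165.6, 54.4]
eef_rot: [0.002, 1.0, 0.001, 0.0]
wrist_force: [0.5, -0.5, -2.7]
width: 20.9
[580.73084704 165.59878     54.41681313] [[ 1.     0.001  0.   ]
 [ 0.001 -1.    -0.004]
 [ 0.     0.004 -1.   ]] [ 0.52675794 -0.50031486 -2.66416733] [0.00854182 0.12696323 0.03101167]
```

View pics/s8z.png

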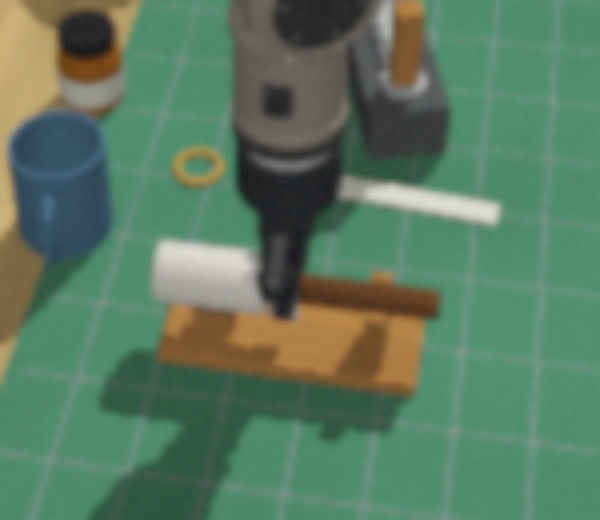

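The handle is inside the fork (385,285 in zoom) and the head is over the V; a further 5 mm down, then open.

```bash
python3 -m handwheel '[[[0,0,0.1,0,0,0],[0,0,0.03,0,0,0],[0,0,0,0,0,0]]]' ; python3 -m handwheel '[[[0,0,0,0,0,0],[0,0,0,0,0,0],[0,0,0,0,0,0],[0,0,0,0,0,0],[0,0,0,0,0,0],[0,0,0,0,0,0]]]' 85 60; python3 - <<'E'
from h import *
s,R=st();print(s['tool_pos'],R.round(3),s["wrist_force"],s["moment"])
E
```

```text
time_s: 18.35
tool_pos: [581.7, 166.0, 51.5]
eef_rot: [0.002, 1.0, 0.001, 0.001]
wrist_force: [0.7, -0.6, -3.1]
width: 21.2
time_s: 19.1
tool_pos: [583.6, 166.7, 53.4]
eef_rot: [0.001, 1.0, 0.001, 0.003]
wrist_force: [0.0, 0.5, -0.4]
width: 84.8
[583.55190198 166.71542931  53.39504353] [[ 1.     0.001  0.007]
 [ 0.001 -1.    -0.002]
 [ 0.007  0.002 -1.   ]] [ 0.04463903  0.51100838 -0.38581181] [0.04493303 0.03226708 0.05872931]
```

```bash
python3 -m handwheel '[[[0,0,-0.5,0,0,0],[0,0,-1,0,0,0],[0,0,-1,0,0,0],[0,0,-1,0,0,0],[0,0,-1,0,0,0],[0,0,-0.8,0,0,0],[-0.2,0.7,0,0,0,0],[-0.2,0.9,0,0,0,0],[-0.2,0.9,0,0,0,0],[-0.2,0.9,0,0,0,0],[-0.2,0.9,0,0,0,0],[-0.2,0.9,0,0,0,0],[-0.2,0.9,0,0,0,0],[-0.2,0.9,0,0,0,0],[-0.1,0.6,0,0,0,0],[0,0,0,0,0,-0.048],[0,0,0,0,0,-0.048],[0,0,0,0,0,0]]]' ; python3 - <<'E'
from h import *
from scipy.optimize import least_squares
s,R=st();print(s['tool_pos'],R.round(3),np.degrees(np.arctan2(R[1,0],R[0,0])))
for n in ["top","side"]:
    p,d=cap(n,"9"); W=world(n,d)
    m=(W[...,0]>455)&(W[...,0]<700)&(W[...,1]>125)&(W[...,1]<210)&(W[...,2]>50)
    P=W[m];C=p[m].astype(int)
    br=C.min(1)>110; dk=(C.max(1)<105)
    H=P[br&(P[:,0]>603)&(P[:,0]<672)];D=P[dk&((P[:,0]>535)|(P[:,0]<500))&(P[:,0]>475)&(P[:,0]<590)]
    def f(s):
        return np.concatenate([np.hypot(Q[:,1]-s[0]-s[1]*(Q[:,0]-600),Q[:,2]-s[2]-s[3]*(Q[:,0]-600))-r for Q,r in((H,23),(D,12))])
    s=least_squares(f,[166,0,60,0],loss="soft_l1",f_scale=1.5).x
    print(n,"y,z@600",s[[0,2]].round(1),"yaw,pitch",np.degrees(s[[1,3]]).round(2),"headx",np.percentile(P[br][:,0],[1,99]).round(1))
cv2.imwrite("pics/s9z.png",cv2.resize(p[130:280,200:350],None,fx=4,fy=4)[:,:,::-1])
E
```

```text
time_s: 21.35
tool_pos: [515.5, -84.4, 217.3]
eef_rot: [0.003, 0.989, 0.148, -0.003]
wrist_force: [-0.1, -0.5, 0.3]
width: 85.1
[515.54405217 -84.39888464 217.27006197] [[ 0.956  0.293 -0.005]
 [ 0.293 -0.956 -0.007]
 [-0.007  0.005 -1.   ]] 17.017323651339225
top y,z@600 [166.2  59.6] yaw,pitch [0.33 0.3 ] headx [599.3 678.6]
side y,z@600 [165.9  61.5] yaw,pitch [ 0.31 -0.07] headx [597.5 680.1]
```

View pics/s9z.png

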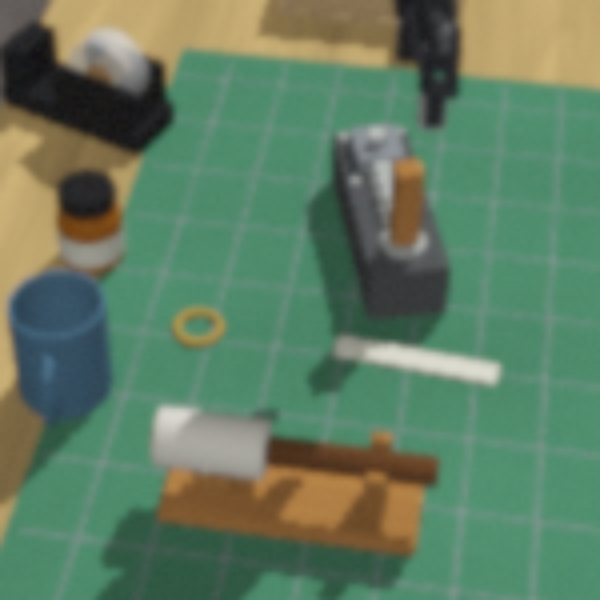

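The mallet lies back in its cradle: zoom head (212,440), handle in the fork (380,460), within 2 mm of where it started. On to the punch at zoom (408,200).

```bash
python3 -m handwheel '[[[0.08,0.21,0,0,0,0],[0,0,0.6,0,0,0],[0,0,0.7,0,0,0],[0,0,0.4,0,0,0],[0,0,0,0,0,0]]]' ; python3 - <<'E'
from h import *
s,R=st();print(s['tool_pos'],R.round(3))
D=np.array([519.7,-89.7,101])-s['tool_pos'];print((R.T@D/30).round(3))
p,d=cap("side");cv2.imwrite("pics/s10z.png",cv2.resize(p[110:240,220:370],None,fx=4,fy=4)[:,:,::-1])
E
```

```text
time_s: 22.08
tool_pos: [521.1, -91.2, 165.4]
eef_rot: [0.004, 0.99, 0.144, -0.002]
wrist_force: [-0.6, -0.0, 0.6]
width: 85.3
[521.13428765 -91.22189677 165.4495281 ] [[ 0.959  0.285 -0.003]
 [ 0.285 -0.959 -0.008]
 [-0.005  0.007 -1.   ]]
[-0.02  -0.077  2.148]
```

View pics/s10z.png

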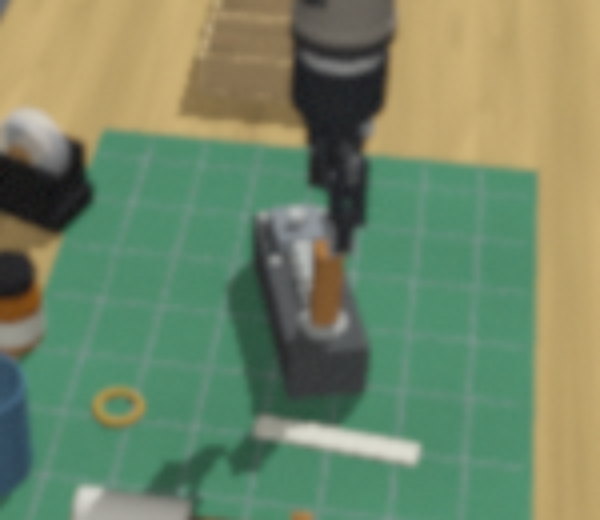

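Near finger at zoom (345,230), offset from the punch top (322,245) as expected for the open jaw turned 17°. Descend and grip.

```bash
python3 -m handwheel '[[[-0.02,-0.06,0.5,0,0,-0.004],[0,0,0.7,0,0,0],[0,0,0.6,0,0,0],[0,0,0.2,0,0,0],[0,0,0,0,0,0]]]' ; python3 -m handwheel '[[[0,0,0,0,0,0],[0,0,0,0,0,0],[0,0,0,0,0,0],[0,0,0,0,0,0],[0,0,0,0,0,0],[0,0,0,0,0,0],[0,0,0,0,0,0],[0,0,0,0,0,0]]]' 5 60; python3 - <<'E'
from h import *
s,R=st();print(s['tool_pos'],R.round(3),s["wrist_force"],s["moment"])
p,d=cap("side");cv2.imwrite("pics/s11z.png",cv2.resize(p[110:240,220:370],None,fx=4,fy=4)[:,:,::-1])
E
```

```text
time_s: 22.75
tool_pos: [521.7, -89.8, 104.6]
eef_rot: [0.004, 0.989, 0.151, 0.0]
wrist_force: [-0.0, 0.2, -0.5]
width: 85.3
time_s: 23.75
tool_pos: [523.0, -89.9, 106.5]
eef_rot: [0.005, 0.989, 0.151, 0.002]
wrist_force: [0.7, -0.9, -0.4]
width: 23.1
[523.0095011  -89.88553696 106.45708989] [[ 0.954  0.299  0.005]
 [ 0.299 -0.954 -0.009]
 [ 0.002  0.01  -1.   ]] [ 0.65611243 -0.92097162 -0.39267401] [ 0.02579342 -0.02371314  0.02954703]
```

View pics/s11z.png

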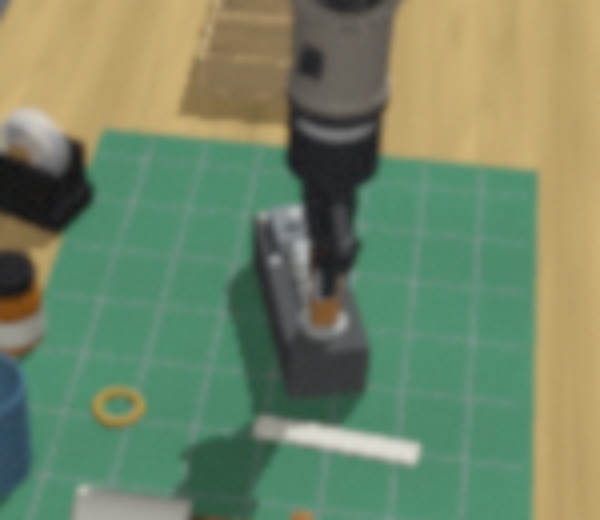

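The fingers hold the handle at zoom (325,285), opening 23 mm. Draw it up.

```bash
python3 -m handwheel '[[[0,0,0,0,0,0],[0,0,-0.2,0,0,0],[0,0,-0.3,0,0,0]]]' - 90; python3 -m handwheel '[[[0,0,-0.4,0,0,0],[0,0,-0.5,0,0,0],[0,0,0,0,0,0]]]'; python3 - <<'E'
from h import *
s,R=st();print(s['tool_pos'],R.round(3),s["wrist_force"],s["moment"],s["width"])
p,d=cap("side");cv2.imwrite("pics/s12z.png",cv2.resize(p[110:240,220:370],None,fx=4,fy=4)[:,:,::-1])
E
```

```text
time_s: 24.18
tool_pos: [521.9, -89.7, 121.3]
eef_rot: [0.004, 0.988, 0.151, 0.001]
wrist_force: [-0.4, -0.6, -2.6]
width: 22.9
time_s: 24.55
tool_pos: [522.6, -89.5, 151.7]
eef_rot: [0.005, 0.988, 0.151, 0.002]
wrist_force: [-0.7, 0.4, -2.1]
width: 23.2
[522.60227415 -89.50874443 151.73234861] [[ 0.954  0.299  0.005]
 [ 0.299 -0.954 -0.009]
 [ 0.002  0.01  -1.   ]] [-0.70587877  0.36880027 -2.11671733] [ 0.04973205  0.00586621 -0.00891669] 23.20623991428314
```

View pics/s12z.png

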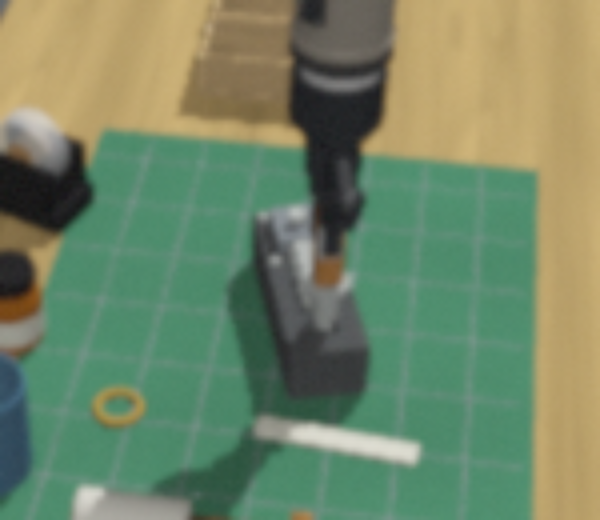

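Shank rising out of the socket (zoom (325,300)). Lift on, then lean it.

```bash
python3 -m handwheel '[[[0,0,-0.6,0,0,0],[0,0,-0.8,0,0,0],[0,0,-0.8,0,0,0],[0,0,-0.8,0,0,0],[0,0,-0.8,0,0,0],[0,0,-0.8,0,0,0],[0,0,-0.5,0,0,0],[0,0,0,0,0,0],[0,0,0,0,0,0]]]'; python3 -m handwheel '[[[0,0,0,0,0.04,0],[0,0,0,0,0.04,0],[0,0,0,0,0.04,0],[0,0,0,0,0.04,0],[0,0,0,0,0,0]]]'; python3 - <<'E'
from h import *
s,R=st();print(s['tool_pos'],R.round(3),s["qpos"].round(2),np.degrees(np.arccos(-R[2,2])))
E
```

```text
time_s: 25.72
tool_pos: [518.0, -88.1, 303.5]
eef_rot: [0.003, 0.988, 0.151, -0.004]
wrist_force: [-0.1, 0.1, -2.9]
width: 23.2
time_s: 26.35
tool_pos: [514.5, -87.6, 296.4]
eef_rot: [-0.037, 0.958, 0.147, 0.243]
wrist_force: [-0.5, -0.1, -2.6]
width: 22.8
[514.46406631 -87.58330207 296.41396302] [[ 0.839  0.299  0.455]
 [ 0.263 -0.954  0.141]
 [ 0.477  0.001 -0.879]] [ 0.46 -0.01 -0.27  2.14 -0.41  0.6  -0.78] 28.471552702626816
```

```bash
python3 -m handwheel '[[[0,0,-0.2,0,0.045,0],[0,0,-0.2,0,0.045,0],[0,0,0,0,0,0],[0,0,0,0,0,0],[0,0,0,0,0,0],[0,0,0,0,0,0]]]'; python3 - <<'E'
from h import *
s,R=st();print(s['tool_pos'],R.round(3),s["qpos"].round(2),s["dq"].round(3),np.degrees(np.arccos(-R[2,2])),s["width"])
for n in ["side","top"]:
    p,d=cap(n,"13")
    W=world(n,d)
    if n=="side": cv2.imwrite("pics/s13z.png",cv2.resize(p[60:240,220:400],None,fx=3.3,fy=3.3)[:,:,::-1])
    m=(W[...,0]>530)&(W[...,0]<590)&(W[...,1]>-235)&(W[...,1]<-185)&(W[...,2]>74)&(W[...,2]<110); print("pin",np.sort(W[m][:,2])[-12:].round(0))
    c=manip.calibration(n)
    for l in ["punch","punch_edge","mallet","mug","buckle","folder"]:
        r=manip.mark_of(n,l); print(n,l,[((np.array(c["R"]).T@(np.array(q["point"])-np.array(c["t"]))).round(0).tolist(),round(q["confidence"],2)) for q in r[:2]])
E
```

```text
time_s: 27.1
tool_pos: [513.1, -80.7, 303.8]
eef_rot: [-0.062, 0.926, 0.149, 0.341]
wrist_force: [-0.3, 0.0, -1.1]
width: 22.9
[513.13309444 -80.7094284  303.84507362] [[ 0.724  0.319  0.612]
 [ 0.234 -0.948  0.217]
 [ 0.649 -0.014 -0.76 ]] [ 0.48 -0.05 -0.2   2.26 -0.92  0.5  -0.25] [-0.003  0.006 -0.005 -0.013  0.025  0.004 -0.024] 40.51024210556915 22.880841506926696
pin [80. 80. 80. 81. 82. 83. 83. 83. 83. 84. 84. 89.]
side punch [([569.0, -59.0, 227.0], 0.8)]
side punch_edge [([573.0, -60.0, 230.0], 0.82)]
side mallet [([638.0, 168.0, 58.0], 0.65)]
side mug [([783.0, 69.0, 1.0], 0.63)]
side buckle [([689.0, -9.0, 3.0], 0.54), ([578.0, 163.0, 0.0], 0.41)]
side folder [([499.0, -2.0, -2.0], 0.52)]
pin [84. 84. 85. 85. 85. 85. 85. 85. 86. 87. 87. 87.]
top punch [([571.0, -61.0, 229.0], 0.59)]
top punch_edge [([572.0, -63.0, 224.0], 0.72)]
top mallet [([685.0, -11.0, 5.0], 0.72), ([558.0, -212.0, 93.0], 0.39)]
top mug [([782.0, 75.0, -3.0], 0.87)]
top buckle [([684.0, -13.0, 3.0], 0.41)]
top folder [([495.0, -2.0, 4.0], 0.66), ([782.0, 75.0, -2.0], 0.48)]
```

View pics/s13z.png

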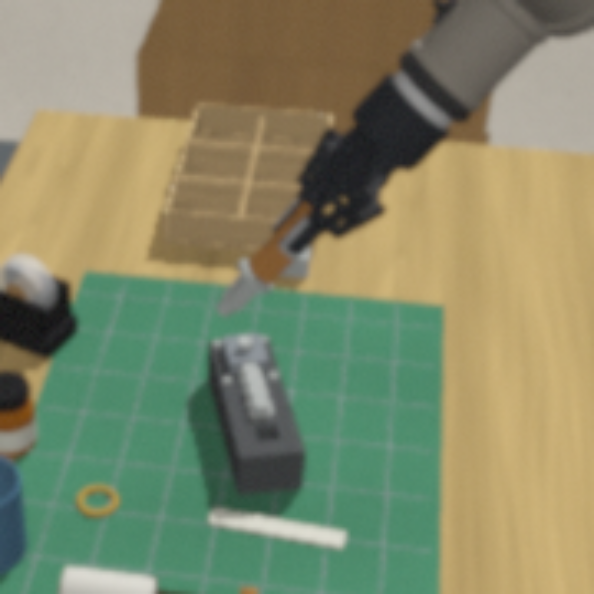

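The punch is clear and leaning, edge at zoom (230,300), at z≈228 mm. Lean is 40.5°; a touch more, then a recheck of the pin height.

```bash
python3 -m handwheel '[[[0,0,0,0,0.025,0],[0,0,0,0,0,0],[0,0,0,0,0,0],[0,0,0,0,0,0],[0,0,0,0,0,0],[0,0,0,0,0,0],[0,0,0,0,0,0],[0,0,0,0,0,0]]]'; python3 - <<'E'
from h import *
for n in ["side","top"]:
    ds=[]
    for i in range(6):
        p,d=cap(n); ds.append(d)
    D=np.median(ds,0); W=world(n,D)
    c=manip.calibration(n);R=np.array(c["R"]);t=np.array(c["t"])
    X=R@np.array([557.8,-210.5,82])+t; u=X[0]/X[2]*c["fx"]+c["cx"]; v=X[1]/X[2]*c["fy"]+c["cy"]; print(n,u,v)
    u,v=int(round(u)),int(round(v)); print(W[v-4:v+5,u-4:u+5,2].round(0))
s,R=st();print(s['tool_pos'],s["dq"].round(3),np.degrees(np.arccos(-R[2,2])),s["width"],s["time_s"],s["qpos"].round(2))
E
```

```text
time_s: 28.8
tool_pos: [513.7, -80.8, 304.8]
eef_rot: [-0.067, 0.912, 0.147, 0.377]
wrist_force: [0.3, 1.0, -1.9]
width: 23.0
side 294.31018251716114 162.88416727939045
[[ 3.  3.  5.  3.  3.  2.  3.  4.  3.]
 [ 3.  3.  3.  1.  3.  5.  3.  3.  3.]
 [72. 74. 74. 73. 72. 73. 72. 75. 72.]
 [72. 73. 84. 84. 83. 84. 84. 72. 73.]
 [74. 73. 84. 82. 82. 83. 84. 73. 72.]
 [74. 73. 79. 81. 83. 83. 80. 72. 73.]
 [73. 73. 73. 77. 79. 78. 73. 73. 73.]
 [72. 74. 74. 75. 72. 73. 72. 72. 73.]
 [74. 72. 73. 71. 70. 73. 71. 73. 72.]]
top 324.22955335125346 210.46147359730867
[[70. 70. 69. 74. 72. 71. 70. 72. 70.]
 [71. 70. 69. 71. 72. 71. 72. 72. 72.]
 [69. 70. 71. 71. 82. 80. 72. 70. 70.]
 [70. 71. 77. 81. 81. 81. 79. 81. 71.]
 [70. 70. 82. 82. 80. 82. 82. 83. 70.]
 [73. 72. 84. 81. 82. 80. 81. 81. 71.]
 [72. 75. 81. 81. 80. 82. 82. 81. 69.]
 [72. 72. 73. 80. 82. 80. 80. 82. 72.]
 [72. 69. 71. 71. 86. 72. 71. 69. 72.]]
[513.69789487 -80.78353936 304.78124758] [-0.001 -0.001  0.002  0.001 -0.001  0.     0.   ] 44.99459852990477 22.942619463870273 29.4 [ 0.47 -0.05 -0.17  2.3  -1.16  0.49 -0.  ]
```

```bash
python3 -c "
from station import manip
print(manip.close_job())"
```

```text
the job is handed in; nothing more can be done
None
```

The job is handed in at about 29 s of the 51 s allowed, with the arm holding the punch still. No verdict was reported.

- **Pin:** I pressed it down with the mallet's round side, at about 30 N. Both cameras then put its top 10 to 11 mm above its housing, which is fully down.
- **Mallet:** it is back in its cradle and let go. It lies within about 2 mm of where it started, level to 0.3°, with its axis 60 to 61 mm up.
- **Punch:** I drew it out and leaned it over. The tool is at 45.0°. The last marks, taken at 40.5° of lean, put the cutting edge at about 225 to 230 mm. The finger opening is steady at 23 mm and the joint speeds are close to zero.
- **Bystanders:** the mug, buckle and folder marks were within about 5 mm of the start. I did not re-measure the jar, spool and weight, but I saw no sign that they moved.

Some checks disagreed:
- The two cameras differed by about 4 mm in y, so I averaged them.
- One noisy top-camera reading put the pin at 84 to 87 mm; a six-frame median gave about 81 mm.
- One last top-camera mallet mark was a false hit on the buckle, but the side camera and the earlier cylinder fits agreed with each other.

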